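# Nip up the lathe chuck with its T-key

## Task

Tighten the bench lathe's chuck on the soapstone bowl: take the T-handled chuck key from the tool block, stand it in the socket on top of the chuck and, pressing only lightly, turn it until its square end drops fully home, then turn it clockwise until the jaw bites on the stone and the key stops, without forcing it. Do not leave the key in the chuck: put it back upright in its hole in the tool block, fully down, and leave everything else as it is.

Things in the scene. Friction and masses are not known exactly. Their poses are not given: they have to be found in the camera images.
- key: T-handled steel chuck key, 0.36 kg, upright in one of the tool block's three holes. Origin: centre of its foot; z up. From the foot: square end 12 x 12 mm (sides along the key's x and y), 12 mm long, foot bevelled 2 mm all round; round shank 17 mm thick up to 74 mm; T-grip from 74 to 98 mm. It stands on its hole's floor, which is 3 mm wider than the shank.
- key_grip (a point): Middle of the key's flat-sided T-grip, 86 mm above the foot, 96 mm above the table at the start. The T-grip is 20 mm thick (key's x), 80 mm long (key's y) and 24 mm high.
- lathe: Bench lathe, fixed. Origin on the table straight below the key socket; y along the spindle to the headstock (grey box 217 mm high with a knob to 231, 70 to 250 mm along +y). Dark chuck 100 mm across, locked, axis 150 mm high. Towards -y: jaws, grey stone blank 100 mm across, tailstock (165 to 260 mm along -y, with lever 215 mm high), handwheel to 330 mm. Tool rest on the -x side, 155 mm high.
- socket (a point): Mouth centre of the upper jaw screw's socket, on top of the chuck, 200 mm above the table, facing up: square hole 13.5 mm wide, 14 mm deep, in a flush steel end 20 mm wide. Key home: shoulder on the screw, foot 12 mm below this point. The hole's sides do NOT follow this point's axes: their angle is unknown, repeats every quarter turn, and is found by feel.
- jaw (a joint): Upper jaw's travel towards the stone, m; it bites at 0.00112. 0.8 mm per rad of screw, clockwise seen from above closes it, about as little as a reading's noise: feel the bite. The screw takes 0.10 N m to turn, then stops dead, 0.4 to 1.3 rad after the start. A twist of 0.25 to 0.35 N m at the stop is plenty, 0.45 N m is forcing it. Slack of key in socket: 0.26 rad.
- rack: Wooden tool block 56 x 196 x 60 mm, heavy, fixed to the table; origin at the centre of its underside, its long side along its y axis.
- hole0 (a point): Mouth centre of the tool block's first hole (66 mm along the block's -y), 60 mm above the table: round, 20 mm across, 50 mm deep, bevelled 1.5 mm.
- hole1 (a point): The same for the middle hole.
- hole2 (a point): The same for the third hole (at +66 mm).
- chisel: Chisel with a light wooden handle 25 mm thick, standing in one of the holes, top 128 mm above the table; not to be moved. Origin at the foot of its blade.
- gouge: Gouge with a dark wooden handle 27 mm thick, standing in one of the holes, top 122 mm above the table; not to be moved. Origin at the foot of its blade.
- bowl: Turned stone bowl, 96 mm across, 42 mm high, a bystander; origin under its centre.
- blank: Stone disc 72 mm across, 45 mm high, a bystander; origin under its centre.
- calipers: Steel outside calipers lying flat, about 145 x 80 mm, a bystander.
- mallet: Wooden mallet lying on its side, 64 mm high, a bystander.
- mortar: Stone mortar 100 mm across, 62 mm high, a bystander.
- pestle: Stone pestle lying beside the mortar, 104 mm long, a bystander.
- cup: Paper cup 66 mm across, 75 mm high, a bystander.
- screw_end (a point): Same point as the socket. The key's square enters only within about 0.13 rad of the right angle; before that it rests on the screw's end or 1 mm inside. The screw drags (0.10 N m) enough not to turn under a key pressed with 5 to 10 N. More than 50 N between key and lathe before the key is home is too much.
Not all that is in view belongs to the job. Leave any orange look-alike of the key alone.

How it is judged:
On the way, in this order (a step that is already met when the one before it is completed fails the run):
1. the key's square end has dropped fully home in the chuck's socket, upright (z of key in the frame of socket below -0.01 m and horizontal distance between key and socket below 0.004 m and angle between key's own z axis and vertical below 0.12 rad), for 0.1 s.
2. the jaw has been turned tight on the stone (value of joint jaw above 0.001 m), for 0.1 s.
At the end, for the whole second after the job is handed in: The jaw is tight on the stone (within 0.12 mm of the bite, i.e. within 0.15 rad of the screw's stop), and the key stands released and at rest in its hole of the tool block: tip within 8 mm of the hole's axis and at least 43 mm below its mouth, leaning less than 0.15 rad (value of joint jaw above 0.001 m and ((horizontal distance between key and hole0 below 0.008 m and z of key in the frame of hole0 below -0.043 m) or (horizontal distance between key and hole1 below 0.008 m and z of key in the frame of hole1 below -0.043 m) or (horizontal distance between key and hole2 below 0.008 m and z of key in the frame of hole2 below -0.043 m)) and angle between key's own z axis and vertical below 0.15 rad and linear speed of key below 0.02 m/s); the robot touches nothing.
It fails at once if the key is pressed or knocked against the lathe with more than 50 N before it has dropped home (contact force between key and lathe above 50 N and z of key in the frame of socket above -0.008 m and value of joint jaw below 0.001 m).
It fails at once if the key is forced against the bite: over 180 N between key and screw, about 0.45 N m (contact force between key and lathe above 180 N and value of joint jaw above 0.001 m).
It fails at once if the chisel or the gouge is taken or pushed out of its hole (distance of any of chisel, gouge from where it was at the start of the episode above 0.02 m).
It fails at once if a bystander on the table is moved by more than 30 mm (distance of any of bowl, blank, calipers, mallet, mortar, pestle, cup from where it was at the start of the episode above 0.03 m).
It also fails if it takes over 72 s, if anything falls off the work surface, if the arm or the gripper's body presses on something with over 40 N, if the wrist force passes 120 N, or if a joint passes its speed limit or range.

## Robot

A 7-joint arm with a two-finger parallel gripper is mounted at the origin on the work surface. World frame = base frame: x ahead of the robot, y to its left, z up, the work surface at z = 0. Lengths are in m, angles in rad, forces in N, time in s.
With the tool pointing down it reaches from about 0.425 to 0.925 m from the base axis. Payload 6.8 kg.
Tool frame: the origin (TCP) lies midway between the tips of the shut fingers; the grasp point (between the pads) lies r.grasp_offset behind it (r.grasp_offset is the distance from the TCP to the grasp point, in m); z points along the fingers, y is the direction in which the jaws open and shut (so a half turn about z gives the same grasp; the last joint's range is limited). The gripper opens to 85 mm and grips with 20 to 120 N. Pads are 22 mm wide; open, the fingers measure 114 mm over their backs; the gripper's body (76 mm by 85 mm) begins 54 mm behind the grasp point. The pads swing forward as they close: fully open they stand 13 mm farther back than shut.
Start: joints at [1.21, 0.477, 0.022, 1.555, -0.011, 1.109, -0.083], TCP at [0.169, -0.654, 0.231] pointing down, gripper open.
Joint ranges: [-2.96, 2.96], [-0.34, 2.1], [-1.41, 1.46], [0.24, 2.44], [-1.37, 4.51], [0.17, 1.92], [-2.96, 2.96]. Speed limits (rad/s): [2.39, 2.39, 3.14, 3.14, 3.14, 3.14, 3.14].

## Interface

Orientations are given as a rotation vector (axis times angle).
In Python, from bench import r gives the robot as it stands. The module is installed in compiled form; this text tells all that it offers.
- The arm moves only by the tool send_rows, never from a script. Its argument "moves" is one flat list of numbers, 4 for each row, row after row: the shift along the tool's x, y, z in mm, then the turn about the tool's z in degrees. A call has 1 to 8 rows; each row is the pose to reach, as a shift and turn from the pose commanded when the call began, along the tool's axes at that moment; what a row does not reach only later rows make up. A row lasts 1/8 s, in which the tool goes at most 62.5 mm and 10.7 degrees, less where a joint would pass 70% of its speed; a pose out of reach is approached as far as the arm can. A call with a gripper value outside its range is refused whole. "hand" is the closure, from 0 (fully open) to 1 (shut), set as the call begins (left out, the last holds). The fingers move at their own pace and stop on an object; "newtons" is the grip in N (left out, the last holds). Time passes only in rows, so rows that repeat a pose let the fingers close. It gives the time, the measured TCP pose, the force and the opening at its end, in the units of the state.
- r.get_obs(): the state, without advancing time (a new reading comes with each control period).
- r.grab_frame(name): name is "scene" or "top"; returns a dict with "img" (384x512x3 uint8, red, green, blue), "mtx" (3x3 intrinsics, pixels), "world_to_cam" (4x4, takes a point from world to camera coordinates). Camera axes: x right, y up, looking along -z (the intrinsics and any distortion apply to the point x, -y, -z); pixel columns grow to the right and rows downward; lengths in m; the calibration is good to about 2 mm. A picture is of the moment at which its call begins. There is no depth.
- r.hand_in(): hands the job in, once; it reports no verdict.
The state is a dict: "clock": time; "joints": joint angles; "qvel": joint speeds; "tau": joint torques, N m; "tcp_pos": TCP position; "orientation": TCP orientation; "contact_force": force on the tool from outside, world axes, zero at the start; "moment": the same for the moment, N m; "grip_width": finger opening in m.
Only numpy, scipy, OpenCV 4.12 (cv2) and the standard library are available. Lean on these libraries where they do the work, as an engineer would, in place of code of your own. Each camera call takes 0.05 s, during which the arm holds its last target.

## Working session

There is one attempt and no reset: what is moved stays moved. The work goes in short steps, Python scripts to look and compute and a tool call to move; the robot and the scene stay as the last step left them, time stands still between calls to the robot, and variables do not carry over. Pictures are saved under pics/ and viewed, and the job is handed in when it is done.

Besides the shell and the picture viewer there is one more tool, called after ">>>" as name(argument=value, ...) on one line, values as JSON. send_rows: Moves the arm, as the interface text tells. Its arguments: {"type":"object","properties":{"moves":{"type":"array"},"hand":{"type":"number"},"newtons":{"type":"number"}},"required":["moves"]}

```bash
mkdir -p pics; python3 - <<'E'
from bench import r
import cv2, numpy as np, pickle
print(r.get_obs(), r.grasp_offset)
d={}
for n in("scene","top"):
    f=r.grab_frame(n); d[n]=f
    cv2.imwrite(f"pics/{n}0.png",cv2.resize(f["img"][:,:,::-1],(800,600),interpolation=cv2.INTER_CUBIC))
    print(n,f["mtx"],f["world_to_cam"],[k for k in f])
pickle.dump(d,open("f0.pkl","wb"))
E
```

```text
{'clock': 0.0, 'joints': array([ 1.20991088,  0.47777601,  0.02232592,  1.5564557 , -0.01150021,
        1.1092981 , -0.08306122]), 'qvel': array([-0.00063013, -0.00050842,  0.00054281,  0.00040584,  0.00080011,
       -0.0002244 ,  0.00083817]), 'tau': array([-2.53487851e-04, -5.96462631e+01,  1.60781465e+00, -2.81195873e+01,
        1.24396576e-02,  9.34784854e-03,  5.69767337e-06]), 'tcp_pos': array([ 0.1686641 , -0.65297499,  0.23033981]), 'orientation': array([-3.11475785e+00, -3.95907352e-01,  5.55460650e-04]), 'contact_force': array([ 0.1031387 , -0.26004292, -0.10835377]), 'moment': array([ 0.03592963, -0.01596029, -0.04061324]), 'grip_width': 0.08546588261517056} 0.0187
scene [[391.84129513   0.         260.74893386]
 [  0.         391.84129513 193.40611811]
 [  0.           0.           1.        ]] [[-0.03825073  0.99925858 -0.00437907 -0.01566281]
 [-0.83677111 -0.02963482  0.5467503   0.33375872]
 [ 0.54621516  0.02457788  0.83728426 -1.64507738]
 [ 0.          0.          0.          1.        ]] ['img', 'mtx', 'world_to_cam']
top [[488.78042635   0.         252.64038863]
 [  0.         488.78042635 191.80944113]
 [  0.           0.           1.        ]] [[-3.27790269e-03 -9.99994610e-01  1.89290335e-04  3.47268709e-02]
 [ 9.94815564e-01 -3.24168587e-03  1.01643910e-01 -5.25886364e-01]
 [-1.01642749e-01  5.21487819e-04  9.94820828e-01 -1.94190126e+00]
 [ 0.00000000e+00  0.00000000e+00  0.00000000e+00  1.00000000e+00]] ['img', 'mtx', 'world_to_cam']
```

View pics/scene0.png

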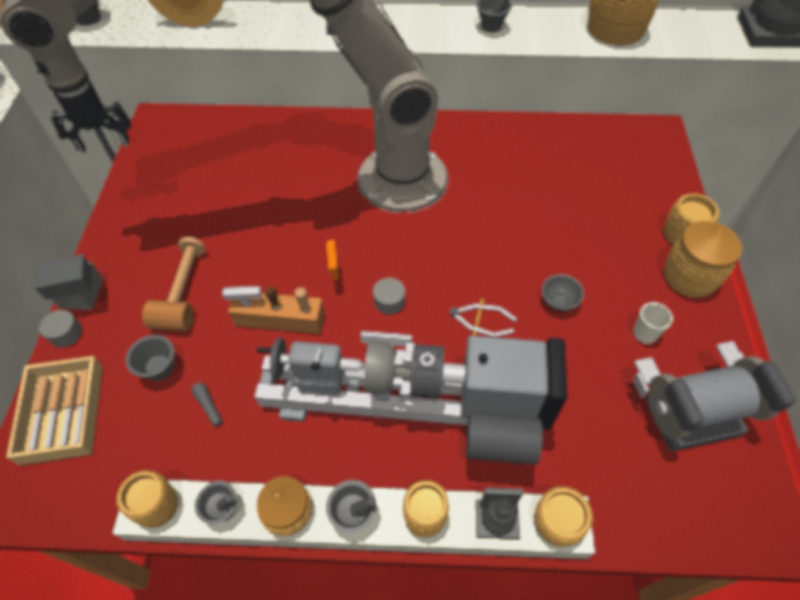

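View pics/top0.png

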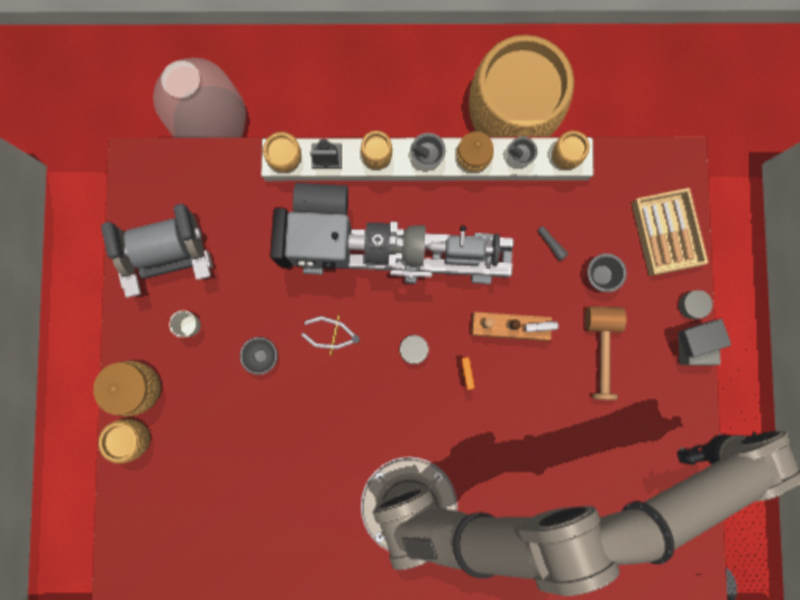

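The scene picture shows the tool block at about (275,310). The grey T-key is at its left end (242,293), and the orange look-alike lies at (332,258). In the top view the lathe socket is at (377,240) and the key at (541,326). I'll enlarge both.

```bash
cat > h.py <<'E'
import numpy as np, cv2, pickle
def crop(f,u0,v0,w,h,name,s):
    im=f["img"][v0:v0+h,u0:u0+w,::-1]
    cv2.imwrite(name,cv2.resize(im,None,fx=s,fy=s,interpolation=cv2.INTER_CUBIC))
def ray(f,u,v):
    M=f["world_to_cam"];K=f["mtx"];R=M[:3,:3];t=M[:3,3]
    d=np.array([(u-K[0,2])/K[0,0],-(v-K[1,2])/K[1,1],-1.]);c=-R.T@t
    return c,R.T@d
def atz(f,u,v,z):
    c,d=ray(f,u,v);return c+d*(z-c[2])/d[2]
def proj(f,p):
    M=f["world_to_cam"];K=f["mtx"];q=M[:3,:3]@np.asarray(p)+M[:3,3]
    return K[0,2]+K[0,0]*q[0]/-q[2],K[1,2]-K[1,1]*q[1]/-q[2]
E
python3 - <<'E'
from h import *
d=pickle.load(open("f0.pkl","rb"))
crop(d["top"],290,190,80,60,"pics/t_rack.png",10)
crop(d["top"],210,130,80,60,"pics/t_chuck.png",10)
crop(d["scene"],135,170,80,60,"pics/s_rack.png",10)
crop(d["scene"],230,200,80,60,"pics/s_chuck.png",10)
E
```

```text
(no output)
```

View pics/t_rack.png

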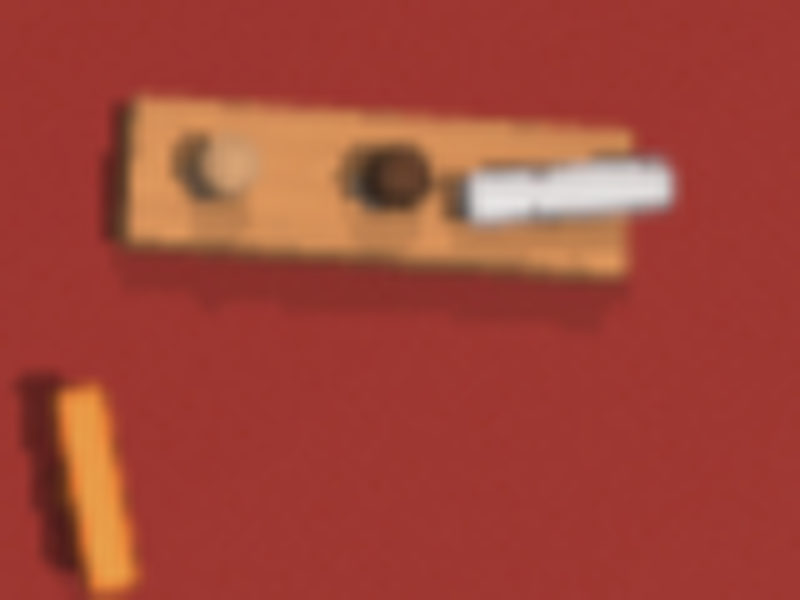

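View pics/t_chuck.png

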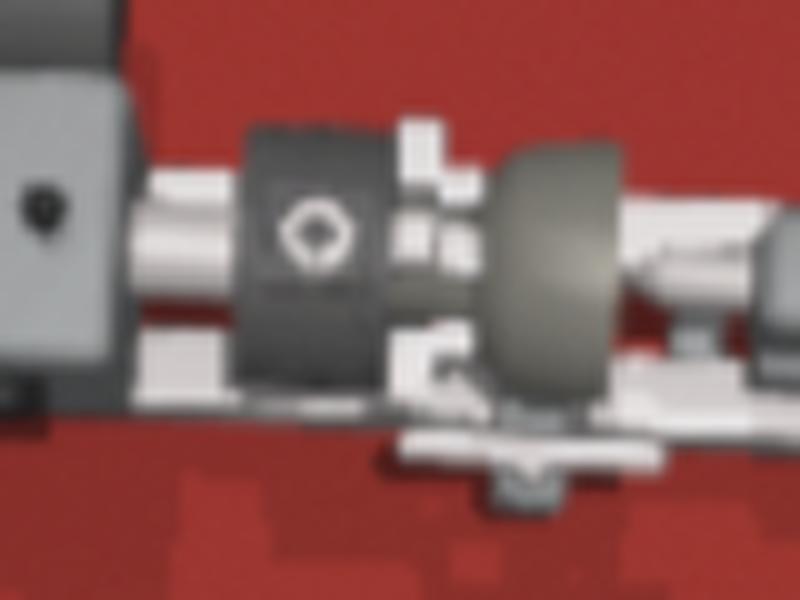

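View pics/s_rack.png

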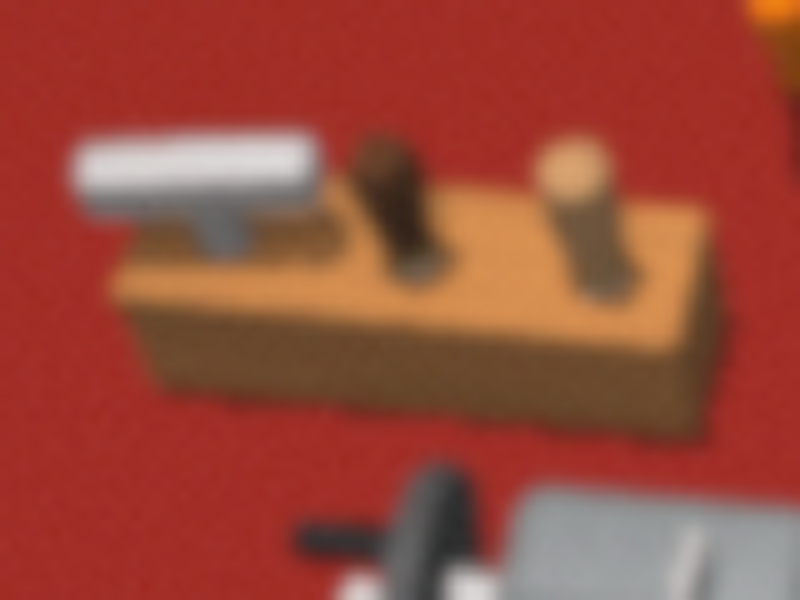

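View pics/s_chuck.png

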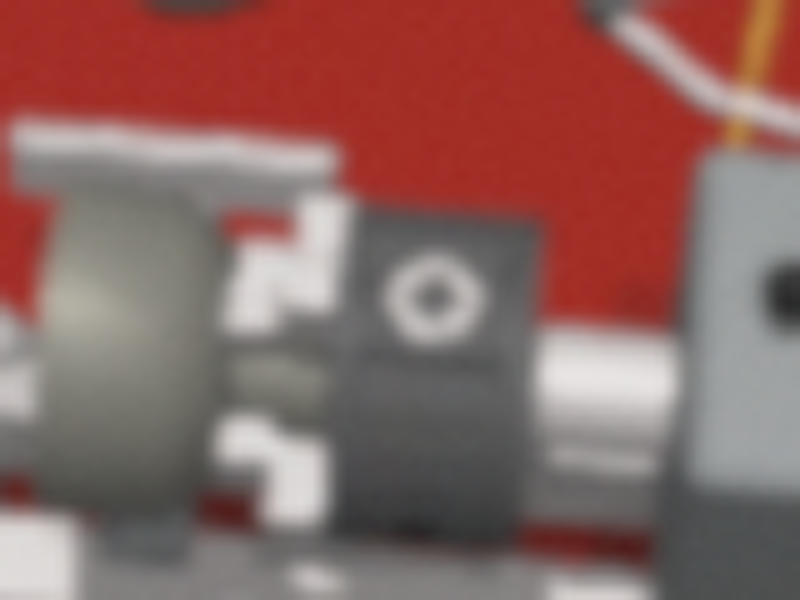

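```bash
python3 - <<'E'
from h import *
d=pickle.load(open("f0.pkl","rb"))
T,S=d["top"],d["scene"]
def tp(x,y,z,f=T,o=(290,190)): return atz(f,(x+.5)/10-.5+o[0],(y+.5)/10-.5+o[1],z)
c=[tp(*p,.06) for p in((133,96),(632,130),(627,275),(122,243))]
print("rack",np.round(c,4)); ctr=np.mean(c,0);print(ctr, np.linalg.norm(c[0]-c[1]),np.linalg.norm(c[1]-c[2]))
v=c[1]-c[0]+c[2]-c[3];print("yaw long",np.degrees(np.arctan2(v[1],v[0])))
u=v/np.linalg.norm(v)
for k in(-1,0,1):print("hole",k,ctr+u*.066*k)
for n,f,o,a,b in(("top",T,(290,190),(467,197),(672,183)),("scene",S,(135,170),(72,167),(320,157))):
    A,B=tp(*a,.108,f,o),tp(*b,.108,f,o); print(n,A,B,(A+B)/2,np.linalg.norm(A-B),np.degrees(np.arctan2(*(B-A)[[1,0]])))
print("socket top",tp(317,236,.2,T,(210,130)),"scene",tp(435,299,.2,S,(230,200)))
# shaft
print("shank/hole scene", tp(222,255,.06,S,(135,170)))
# chuck axis dir in top: knob etc
a=tp(240,130,.15,T,(210,130));b=tp(395,130,.15,T,(210,130));print(a,b)
E
```

```text
rack [[ 0.4928 -0.1654  0.06  ]
 [ 0.4787 -0.3623  0.06  ]
 [ 0.4214 -0.359   0.06  ]
 [ 0.4347 -0.1602  0.06  ]]
[ 0.45687206 -0.26174049  0.06      ] 0.1974664739890097 0.057369243000304146
yaw long -93.9589470059619
hole -1 [ 0.46142881 -0.19589798  0.06      ]
hole 0 [ 0.45687206 -0.26174049  0.06      ]
hole 1 [ 0.45231531 -0.327583    0.06      ]
top [ 0.44921156 -0.28836122  0.108     ] [ 0.45434922 -0.36735913  0.108     ] [ 0.45178039 -0.32786017  0.108     ] 0.07916479845103763 -86.27898343094644
scene [ 0.45369008 -0.3663926   0.108     ] [ 0.44670557 -0.28374635  0.108     ] [ 0.45019782 -0.32506947  0.108     ] 0.08294085508617162 94.83064249158396
socket top [0.65227779 0.07478801 0.2       ] scene [0.6500278  0.07664103 0.2       ]
shank/hole scene [ 0.45640491 -0.32610794  0.06      ]
[0.70247998 0.10525675 0.15      ] [0.70228852 0.04614596 0.15      ]
```

```bash
cat >> h.py <<'E'
from scipy.spatial.transform import Rotation as Rn
def tool(o): return Rn.from_rotvec(o["orientation"]).as_matrix()
def goto(o,p,yaw=None):
    """mm shift in tool axes to world TCP p; yaw of tool y axis (deg, mod 180) """
    R=tool(o);s=R.T@(np.asarray(p)-o["tcp_pos"])*1000
    y=np.degrees(np.arctan2(R[1,1],R[0,1]))
    t=None if yaw is None else (y-yaw+90)%180-90   # + turn about tool z(down) = cw = yaw falls
    print("shift",np.round(s,1),"tool y yaw",round(y,2),"turn",t,"tilt",np.round(R[:,2],4))
E
python3 - <<'E'
from h import *
from bench import r
o=r.get_obs();goto(o,[.4515,-.327,.2],4);print(tool(o))
E
```

```text
shift [ 355.4 -244.9   30.8] tool y yaw -75.52 turn -79.52016591212643 tilt [-5.0e-04  1.6e-03 -1.0e+00]
[[ 9.68235654e-01  2.50038892e-01 -5.20832919e-04]
 [ 2.50039411e-01 -9.68234365e-01  1.58349358e-03]
 [-1.08353350e-04 -1.66342370e-03 -9.99998611e-01]]
```

>>> send_rows(moves=[40, -30, 4, -10, 90, -60, 8, -20, 140, -95, 12, -30, 190, -130, 16, -40, 240, -165, 20, -50, 285, -195, 24, -60, 325, -225, 28, -70, 355, -245, 31, -79.5], hand=0, newtons=60)

```text
clock: 1.1
tcp_pos: [0.4525, -0.3251, 0.2]
orientation: [-2.133, -2.305, -0.001]
contact_force: [0.6, 0.1, -0.6]
grip_width: 0.0853
```

>>> send_rows(moves=[0, 0, 0, 0, 0, 0, 0, 0])

```text
clock: 1.35
tcp_pos: [0.4506, -0.3282, 0.2]
orientation: [-2.144, -2.295, 0.001]
contact_force: [0.4, -0.2, -0.0]
grip_width: 0.0854
```

```bash
python3 - <<'E'
from h import *
from bench import r
o=r.get_obs();print(o);goto(o,[.4515,-.327,.077],4)
f=r.grab_frame("scene");crop(f,120,110,120,120,"pics/s1.png",5)
E
```

```text
{'clock': 1.35, 'joints': array([ 0.84507988,  0.34874019, -0.40547528,  1.85006381,  0.16406095,
        0.9762168 ,  0.43679002]), 'qvel': array([ 0.0144761 , -0.00312874,  0.01850082,  0.00031897, -0.0004437 ,
        0.00071553,  0.00113837]), 'tau': array([-1.27338488e+00, -4.76546109e+01, -4.19145852e+00, -2.57070655e+01,
       -8.42662551e-02, -2.76764069e-02,  1.72956643e-02]), 'tcp_pos': array([ 0.45056638, -0.32815155,  0.19997464]), 'orientation': array([-2.14447595e+00, -2.29491462e+00,  1.14899966e-03]), 'contact_force': array([ 0.35533881, -0.23363079, -0.03918343]), 'moment': array([-0.04058619,  0.07618679, -0.01268504]), 'grip_width': 0.08543421213046232}
shift [  1.1   1.1 123. ] tool y yaw 3.88 turn -0.11829471305871664 tilt [-1.e-03 -1.e-04 -1.e+00]
```

View pics/s1.png

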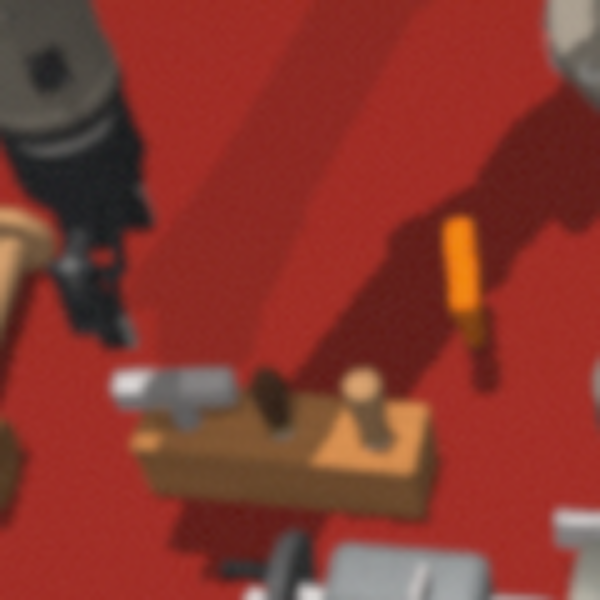

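The hand is at about (100,300) in the crop, up and left of the key's grip at (175,388). That fits a hand straight above the key. The grip's direction also agrees, so I'm going down.

>>> send_rows(moves=[1, 1, 30, 0, 1, 1, 60, 0, 1, 1, 85, 0, 1, 1, 105, 0, 1, 1, 118, 0, 1, 1, 123, 0, 1, 1, 123, 0])

```text
clock: 2.28
tcp_pos: [0.4522, -0.3268, 0.0775]
orientation: [2.143, 2.296, -0.0]
contact_force: [0.2, -0.2, 0.2]
grip_width: 0.0853
```

```bash
python3 - <<'E'
from h import *
from bench import r
o=r.get_obs();goto(o,[.4515,-.327,.077],4);print(o["contact_force"])
f=r.grab_frame("scene");crop(f,120,150,80,80,"pics/s2.png",7)
f=r.grab_frame("top");crop(f,310,180,80,80,"pics/t2.png",7)
E
```

```text
shift [-0.1 -0.7  0.5] tool y yaw 3.95 turn -0.05059568060373465 tilt [ 1.e-04 -2.e-04 -1.e+00]
[ 0.24639416 -0.24774602  0.16024554]
```

View pics/s2.png

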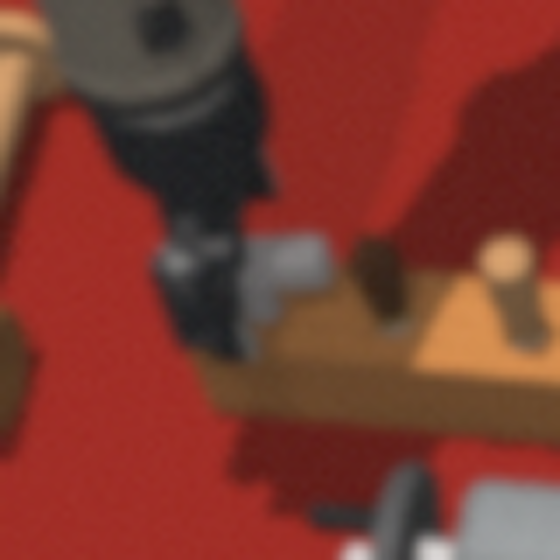

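View pics/t2.png

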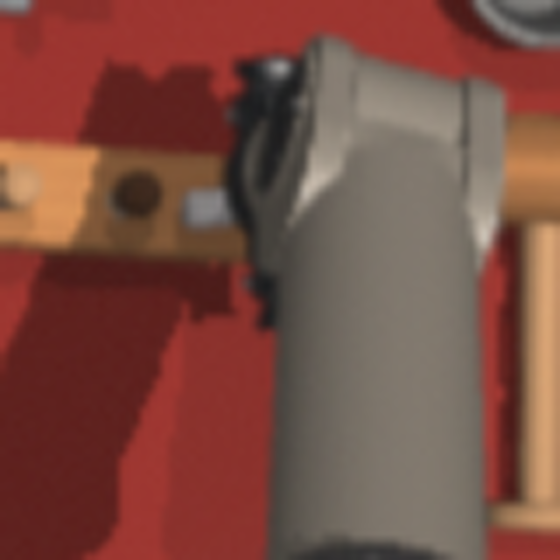

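```bash
python3 - <<'E'
from h import *
d=pickle.load(open("f0.pkl","rb"))
for p in([.495,-.327,.09],[.495,-.316,.09],[.495,-.338,.09],[.4515,-.327,.108],[.4515,-.287,.096]):
    for n,o in(("scene",(120,150)),("top",(310,180))):
        u=proj(d[n],p);print(p,n,(u[0]-o[0])*7,(u[1]-o[1])*7)
E
```

```text
[0.495, -0.327, 0.09] scene 226.2936770340661 349.0439681578056
[0.495, -0.327, 0.09] top 246.00361182395915 124.46168735654015
[0.495, -0.316, 0.09] scene 249.20236814858828 349.73737146545056
[0.495, -0.316, 0.09] top 226.22682026730035 124.52593017393792
[0.495, -0.338, 0.09] scene 203.3944586467201 348.3508515719257
[0.495, -0.338, 0.09] top 265.7802841420975 124.3974449264764
[0.4515, -0.327, 0.108] scene 234.60811836095047 252.37229783595333
[0.4515, -0.327, 0.108] top 253.95752649739245 200.36364652586627
[0.4515, -0.287, 0.096] scene 322.5857623214781 268.75858092148553
[0.4515, -0.287, 0.096] top 177.50762388219408 202.06214289613277
```

>>> send_rows(moves=[0, 0, 0, 0, 0, 0, 0, 0, 0, 0, 0, 0, 0, 0, 0, 0, 0, 0, 0, 0, 0, 0, 0, 0], hand=1, newtons=80)

```text
clock: 3.12
tcp_pos: [0.452, -0.3266, 0.0776]
orientation: [-2.143, -2.297, 0.001]
contact_force: [-2.3, 0.1, 5.7]
grip_width: 0.0192
```

```bash
python3 - <<'E'
from h import *
from bench import r
o=r.get_obs();goto(o,[.4515,-.327,.077],4);print(o["contact_force"],o["moment"],o["grip_width"])
E
```

```text
shift [-0.3 -0.5  0.6] tool y yaw 3.97 turn -0.03263978589349392 tilt [-3.e-04 -2.e-04 -1.e+00]
[-2.31329587  0.14905989  5.6918187 ] [0.15015072 0.47905266 0.00570744] 0.019176522746875403
```

>>> send_rows(moves=[0, 0, -10, 0, 0, 0, -30, 0, 0, 0, -60, 0, 0, 0, -100, 0, 0, 0, -150, 0, 0, 0, -200, 0, 0, 0, -240, 0, 0, 0, -240, 0])

```text
clock: 4.12
tcp_pos: [0.4539, -0.3269, 0.3209]
orientation: [2.138, 2.293, 0.002]
contact_force: [-0.6, -0.8, -3.2]
grip_width: 0.0189
```

```bash
python3 - <<'E'
from h import *
from bench import r
o=r.get_obs();goto(o,[.6515,.0757,.318],4);print(o["contact_force"],o["moment"],o["grip_width"],o["joints"])
f=r.grab_frame("scene");crop(f,110,50,130,130,"pics/s3.png",5)
E
```

```text
shift [387.9 225.2   2.6] tool y yaw 4.0 turn 0.0019068836751756635 tilt [ 0.0057 -0.0037 -1.    ]
[-0.62909419 -0.78255583 -3.20482303] [ 0.0021971   0.03070427 -0.00116829] 0.0188974706532995 [ 0.86655543  0.23968447 -0.42475406  1.70431142  0.10546102  1.21324817
  0.48605803]
```

View pics/s3.png

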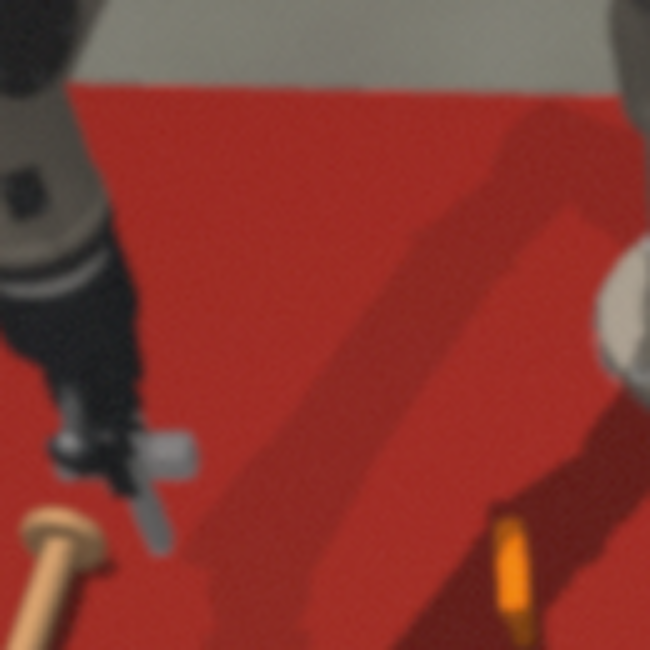

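>>> send_rows(moves=[25, 14, 0, -4, 75, 43, 0, -12, 130, 75, 0, -20, 185, 107, 0, -28, 240, 139, 0, -36, 295, 171, 0, -44, 345, 200, 0, -52, 375, 218, 0, -60])

```text
clock: 5.18
tcp_pos: [0.6429, 0.0683, 0.3152]
orientation: [-0.689, -3.061, -0.003]
contact_force: [0.4, -0.3, -2.8]
grip_width: 0.0192
```

>>> send_rows(moves=[10, 6, 0, -3, 13, 8, 0, -4, 13, 8, 0, -4])

```text
clock: 5.55
tcp_pos: [0.6349, 0.0744, 0.3169]
orientation: [-0.603, -3.083, 0.002]
contact_force: [-0.6, -0.7, -2.5]
grip_width: 0.019
```

```bash
python3 - <<'E'
from h import *
from bench import r
o=r.get_obs();goto(o,[.6515,.0757,.3],60);print(o["contact_force"],o["moment"],o["grip_width"],o["joints"])
f=r.grab_frame("scene");crop(f,210,90,120,150,"pics/s4.png",4); crop(f,210,90,120,150,"pics/s4.png",4)
g=r.grab_frame("top");crop(g,190,100,120,100,"pics/t4.png",6)
pickle.dump({"scene":f,"top":g},open("f4.pkl","wb"))
p=o["tcp_pos"]
for z in(.0676,0.0187*-1):
  for F,oo,s in((f,(210,90),4),(g,(190,100),6)):
    u=proj(F,p-[0,0,z]);print(z,(u[0]-oo[0])*s,(u[1]-oo[1])*s)
E
```

```text
shift [-14.9   7.5  16.9] tool y yaw 67.88 turn 7.880652149680557 tilt [-8.0e-04 -1.2e-03 -1.0e+00]
[-0.56846247 -0.73729512 -2.53777981] [-0.03890185 -0.02506101  0.028428  ] 0.01904516598399658 [ 0.32552801  0.45682267 -0.76753035  1.50047804  0.32288619  1.3156457
  0.71196197]
0.0676 250.9630316566729 504.9732712509144
0.0676 306.31182135006816 332.73622579178414
-0.0187 253.79281082304237 438.6473262515501
-0.0187 302.77145019527177 306.15942223276625
```

View pics/s4.png

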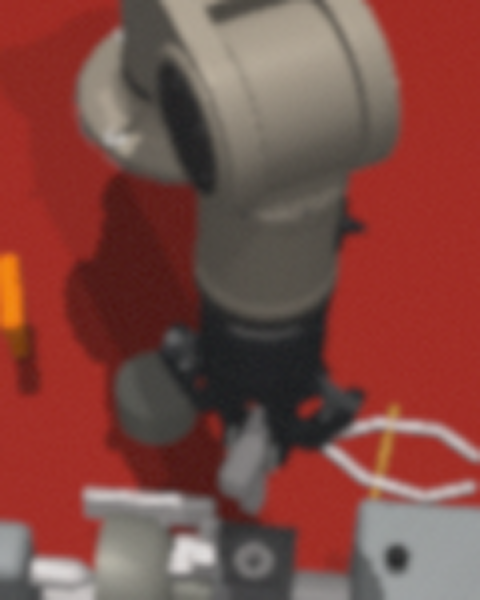

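View pics/t4.png

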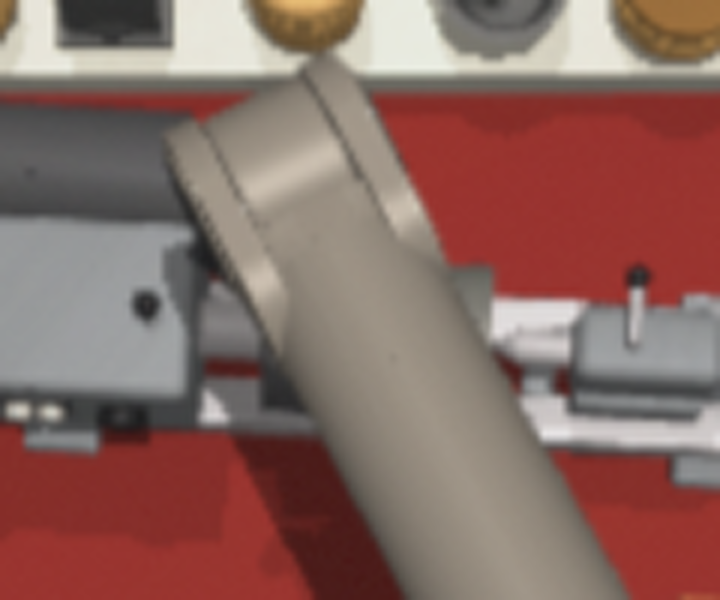

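>>> send_rows(moves=[-8, 4, 10, 4, -15, 7.5, 22, 8, -15, 7.5, 35, 8, -15, 7.5, 35, 8])

```text
clock: 6.15
tcp_pos: [0.6513, 0.076, 0.2809]
orientation: [-0.812, -3.032, 0.002]
contact_force: [0.6, 0.3, -2.6]
grip_width: 0.0191
```

```bash
python3 - <<'E'
from h import *
from bench import r
o=r.get_obs();goto(o,[.6515,.0757,.2676],60);print(o["contact_force"],o["moment"],o["grip_width"],o["joints"])
f=r.grab_frame("scene");crop(f,240,180,60,60,"pics/s5.png",10)
p=o["tcp_pos"]
for q in (p-[0,0,.0676],[.6515,.0757,.2],[.65,.0766,.2],[.6523,.0748,.2]):
    u=proj(f,q);print((u[0]-240+.5)*10-.5,(u[1]-180+.5)*10-.5)
E
```

```text
shift [-0.4 -0.1 13.3] tool y yaw 60.01 turn 0.005976555089290514 tilt [-2.5e-03 -9.0e-04 -1.0e+00]
[ 0.59397109  0.30308899 -2.64708611] [-0.02423871 -0.01381756  0.01584965] 0.019075983209034964 [ 0.2869018   0.50265774 -0.72294219  1.50689009  0.34078085  1.2639711
  0.5684506 ]
333.667203439585 480.67325066066627
331.5986191969189 503.4640451794372
334.8585762742739 498.90919250128445
328.3880004706658 505.8489997759808
```

View pics/s5.png

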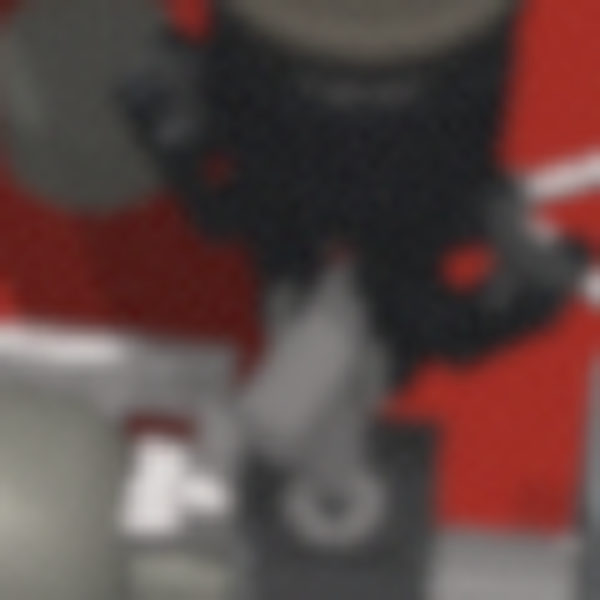

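>>> send_rows(moves=[0, 0, 5, 0, 0, 0, 9, 0, 0, 0, 10, 0, 0, 0, 11, 0])

```text
clock: 6.7
tcp_pos: [0.6522, 0.077, 0.2713]
orientation: [0.813, 3.034, 0.0]
contact_force: [0.6, 0.4, -2.5]
grip_width: 0.0187
```

>>> send_rows(moves=[0, 0, 0.5, 0, 0, 0, 1, 0])

```text
clock: 6.95
tcp_pos: [0.6522, 0.077, 0.2704]
orientation: [0.813, 3.034, 0.0]
contact_force: [-0.5, 0.9, -3.3]
grip_width: 0.0187
```

>>> send_rows(moves=[0, 0, 0.5, 0, 0, 0, 1, 0])

```text
clock: 7.2
tcp_pos: [0.6522, 0.077, 0.2693]
orientation: [0.814, 3.034, 0.0]
contact_force: [-0.7, 0.2, -2.9]
grip_width: 0.0186
```

>>> send_rows(moves=[0, 0, 0.5, 0, 0, 0, 1, 0])

```text
clock: 7.45
tcp_pos: [0.6522, 0.077, 0.2683]
orientation: [-0.814, -3.034, 0.0]
contact_force: [-0.4, 0.4, -3.4]
grip_width: 0.019
```

>>> send_rows(moves=[0, 0, 0.5, 0, 0, 0, 1, 0])

```text
clock: 7.7
tcp_pos: [0.6522, 0.077, 0.2673]
orientation: [0.814, 3.034, -0.0]
contact_force: [-0.2, -0.1, -2.9]
grip_width: 0.0188
```

>>> send_rows(moves=[0, 0, 0.5, 0, 0, 0, 0.5, 0])

```text
clock: 7.95
tcp_pos: [0.6522, 0.077, 0.267]
orientation: [0.813, 3.034, 0.0]
contact_force: [-0.4, -0.4, -1.0]
grip_width: 0.0187
```

>>> send_rows(moves=[0, -0.7, 0, 0, 0, -0.7, 0.5, 0, 0, -0.7, 0.5, 0])

```text
clock: 8.32
tcp_pos: [0.6518, 0.0765, 0.2665]
orientation: [0.813, 3.034, 0.0]
contact_force: [-0.9, 0.2, -1.2]
grip_width: 0.0189
```

>>> send_rows(moves=[0, 0, 0.4, 0, 0, 0, 0.4, 0])

```text
clock: 8.57
tcp_pos: [0.6519, 0.0765, 0.2663]
orientation: [0.813, 3.034, 0.0]
contact_force: [-0.8, -0.3, 0.8]
grip_width: 0.019
```

>>> send_rows(moves=[0, 0, 0.6, 0, 0, 0, 0.6, 2, 0, 0, 0.6, 4, 0, 0, 0.6, 6])

```text
clock: 9.07
tcp_pos: [0.652, 0.0769, 0.2658]
orientation: [0.974, 2.986, 0.001]
contact_force: [-1.4, 0.3, 4.3]
grip_width: 0.0188
```

>>> send_rows(moves=[0, 0, 0, 2, 0, 0, 0, 4, 0, 0, 0, 6])

```text
clock: 9.45
tcp_pos: [0.6517, 0.0766, 0.2651]
orientation: [-1.129, -2.931, -0.0]
contact_force: [-1.8, 1.7, -1.6]
grip_width: 0.019
```

>>> send_rows(moves=[0, 0, 0.7, 0, 0, 0, 1.4, 0])

```text
clock: 9.7
tcp_pos: [0.6512, 0.0764, 0.263]
orientation: [-1.125, -2.931, 0.001]
contact_force: [-2.5, 1.5, -0.1]
grip_width: 0.019
```

>>> send_rows(moves=[0, 0, 0.5, 0, 0, 0, 1, 0])

```text
clock: 9.95
tcp_pos: [0.6514, 0.0764, 0.2627]
orientation: [-1.126, -2.932, 0.001]
contact_force: [-4.4, 1.6, 1.4]
grip_width: 0.0183
```

>>> send_rows(moves=[0.7, -0.2, 0, 1.5, 0.7, -0.2, 0.5, 3, 0.7, -0.2, 1.5, 3])

```text
clock: 10.32
tcp_pos: [0.6512, 0.0765, 0.2613]
orientation: [1.204, 2.902, -0.0]
contact_force: [-2.8, 0.8, 0.0]
grip_width: 0.0189
```

```bash
python3 - <<'E'
from h import *
from bench import r
o=r.get_obs();goto(o,[.6515,.0757,.255],45);print(o["contact_force"],o["moment"],o["grip_width"],o["tcp_pos"])
E
```

```text
shift [-0.8 -0.3  6.3] tool y yaw 44.94 turn -0.05582882280569379 tilt [-0.e+00 -3.e-04 -1.e+00]
[-2.83405313  0.77685372  0.009603  ] [ 0.40835532  0.76867691 -0.03481703] 0.01894609654253423 [0.65119468 0.07646739 0.26128528]
```

>>> send_rows(moves=[0.4, -0.1, 0.7, 0, 0.4, -0.1, 1.5, 0, 0.4, -0.1, 2.2, 0])

```text
clock: 10.7
tcp_pos: [0.651, 0.0766, 0.2591]
orientation: [1.203, 2.902, -0.0]
contact_force: [-2.1, 1.5, -1.6]
grip_width: 0.0191
```

>>> send_rows(moves=[0, 0, 0.7, 0, 0, 0, 1.5, 0, 0, 0, 1.5, 0])

```text
clock: 11.08
tcp_pos: [0.6509, 0.0767, 0.2576]
orientation: [1.203, 2.902, -0.0]
contact_force: [-2.1, -0.4, -1.8]
grip_width: 0.0188
```

>>> send_rows(moves=[0, 0, 0.7, 0, 0, 0, 1.5, 0, 0, 0, 1.5, 0])

```text
clock: 11.45
tcp_pos: [0.6508, 0.0768, 0.2561]
orientation: [1.203, 2.902, -0.0]
contact_force: [-1.9, 1.2, -1.6]
grip_width: 0.019
```

>>> send_rows(moves=[0, 0, 0.7, 0, 0, 0, 1.4, 0, 0, 0, 1.4, 0])

```text
clock: 11.82
tcp_pos: [0.651, 0.0768, 0.2556]
orientation: [1.203, 2.901, -0.0]
contact_force: [-4.3, -1.1, 5.1]
grip_width: 0.019
```

```bash
cat > m.py <<'E'
from h import *
from bench import r
o=r.get_obs();R=tool(o)
print("yaw",round(np.degrees(np.arctan2(R[1,1],R[0,1])),2),"F",np.round(o["contact_force"],1),"M",np.round(o["moment"],3),"t",o["clock"],np.round(o["tcp_pos"],4),"j7",o["joints"][6].round(3))
E
python3 m.py
```

```text
yaw 44.97 F [-4.3 -1.1  5.1] M [-0.223  1.081 -0.047] t 11.825 [0.651  0.0768 0.2556] j7 0.315
```

>>> send_rows(moves=[0, 0, 0, 2, 0, 0, 0, 4, 0, 0, 0, 6])

```text
clock: 12.2
tcp_pos: [0.6513, 0.0771, 0.2556]
orientation: [1.354, 2.833, 0.001]
contact_force: [-2.8, -0.1, 4.6]
grip_width: 0.0188
```

```bash
python3 m.py
```

```text
yaw 38.91 F [-2.8 -0.1  4.6] M [-0.065  0.683  0.067] t 12.2 [0.6513 0.0771 0.2556] j7 0.219
```

>>> send_rows(moves=[0, 0, 0, 1.5, 0, 0, 0, 3])

```text
clock: 12.45
tcp_pos: [0.6514, 0.0772, 0.2556]
orientation: [1.427, 2.797, 0.002]
contact_force: [-2.3, -0.1, 5.1]
grip_width: 0.0185
```

```bash
python3 m.py
```

```text
yaw 35.92 F [-2.3 -0.1  5.1] M [0.029 0.64  0.069] t 12.45 [0.6514 0.0772 0.2556] j7 0.171
```

>>> send_rows(moves=[0, 0, 0, 1.5, 0, 0, 0, 3])

```text
clock: 12.7
tcp_pos: [0.6514, 0.0772, 0.2556]
orientation: [1.5, 2.759, 0.002]
contact_force: [-2.6, -0.2, 5.2]
grip_width: 0.019
```

```bash
python3 m.py
```

```text
yaw 32.92 F [-2.6 -0.2  5.2] M [-0.041  0.697  0.051] t 12.7 [0.6514 0.0772 0.2556] j7 0.123
```

>>> send_rows(moves=[0, 0, 0, 2, 0, 0, 0, 4, 0, 0, 0, 6])

```text
clock: 13.08
tcp_pos: [0.6512, 0.0769, 0.2556]
orientation: [1.643, 2.676, 0.001]
contact_force: [-3.1, -1.0, 5.8]
grip_width: 0.0189
```

```bash
python3 m.py
```

```text
yaw 26.91 F [-3.1 -1.   5.8] M [-0.222  0.844  0.09 ] t 13.075 [0.6512 0.0769 0.2556] j7 0.027
```

>>> send_rows(moves=[0, 0, 0, 1.5, 0, 0, 0, 3])

```text
clock: 13.32
tcp_pos: [0.6513, 0.0767, 0.2556]
orientation: [1.712, 2.632, 0.001]
contact_force: [-3.0, -1.0, 5.6]
grip_width: 0.0191
```

```bash
python3 m.py
```

```text
yaw 23.92 F [-3.  -1.   5.6] M [-0.286  0.785  0.083] t 13.325 [0.6513 0.0767 0.2556] j7 -0.02
```

>>> send_rows(moves=[0, 0, 0, 1, 0, 0, 0, 2])

```text
clock: 13.58
tcp_pos: [0.6513, 0.0767, 0.2556]
orientation: [1.757, 2.602, 0.001]
contact_force: [-2.2, -0.9, 5.6]
grip_width: 0.0191
```

```bash
python3 m.py
```

```text
yaw 21.94 F [-2.2 -0.9  5.6] M [-0.233  0.748  0.107] t 13.575 [0.6513 0.0767 0.2556] j7 -0.052
```

>>> send_rows(moves=[0, 0, 0, 1, 0, 0, 0, 2])

```text
clock: 13.82
tcp_pos: [0.6513, 0.0767, 0.2555]
orientation: [1.803, 2.571, 0.001]
contact_force: [-3.5, 0.0, 5.3]
grip_width: 0.0187
```

```bash
python3 m.py
```

```text
yaw 19.93 F [-3.5  0.   5.3] M [-0.228  0.705  0.103] t 13.825 [0.6513 0.0767 0.2555] j7 -0.084
```

>>> send_rows(moves=[0, 0, 0, 1, 0, 0, 0, 2])

```text
clock: 14.08
tcp_pos: [0.6514, 0.0767, 0.2556]
orientation: [1.847, 2.539, 0.001]
contact_force: [-2.3, -1.6, 5.5]
grip_width: 0.0189
```

```bash
python3 m.py
```

```text
yaw 17.93 F [-2.3 -1.6  5.5] M [-0.263  0.709  0.114] t 14.075 [0.6514 0.0767 0.2556] j7 -0.116
```

>>> send_rows(moves=[0, 0, 0, 1, 0, 0, 0, 2])

```text
clock: 14.32
tcp_pos: [0.6514, 0.0766, 0.2556]
orientation: [1.891, 2.507, 0.001]
contact_force: [-2.7, -0.7, 4.7]
grip_width: 0.0186
```

```bash
python3 m.py
```

```text
yaw 15.93 F [-2.7 -0.7  4.7] M [-0.307  0.653  0.103] t 14.325 [0.6514 0.0766 0.2556] j7 -0.148
```

>>> send_rows(moves=[0, 0, 0, 1, 0, 0, 0, 2])

```text
clock: 14.58
tcp_pos: [0.6514, 0.0766, 0.2556]
orientation: [1.935, 2.473, 0.001]
contact_force: [-1.6, -1.3, 5.1]
grip_width: 0.0191
```

```bash
python3 m.py
```

```text
yaw 13.93 F [-1.6 -1.3  5.1] M [-0.319  0.668  0.083] t 14.575 [0.6514 0.0766 0.2556] j7 -0.18
```

>>> send_rows(moves=[0, 0, 0, 1, 0, 0, 0, 2])

```text
clock: 14.82
tcp_pos: [0.6515, 0.0765, 0.2556]
orientation: [1.978, 2.439, 0.001]
contact_force: [-2.4, -1.0, 5.4]
grip_width: 0.0185
```

```bash
python3 m.py
```

```text
yaw 11.92 F [-2.4 -1.   5.4] M [-0.326  0.649  0.105] t 14.825 [0.6515 0.0765 0.2556] j7 -0.212
```

>>> send_rows(moves=[0, 0, 0, 1, 0, 0, 0, 2])

```text
clock: 15.08
tcp_pos: [0.6515, 0.0765, 0.2556]
orientation: [2.02, 2.404, 0.001]
contact_force: [-1.9, -1.5, 5.6]
grip_width: 0.0188
```

```bash
python3 m.py
```

```text
yaw 9.93 F [-1.9 -1.5  5.6] M [-0.342  0.584  0.06 ] t 15.075 [0.6515 0.0765 0.2556] j7 -0.244
```

>>> send_rows(moves=[0, 0, 0, 1, 0, 0, 0, 2])

```text
clock: 15.32
tcp_pos: [0.6516, 0.0765, 0.2556]
orientation: [2.061, 2.368, 0.001]
contact_force: [-2.3, -0.7, 5.1]
grip_width: 0.0191
```

```bash
python3 m.py
```

```text
yaw 7.93 F [-2.3 -0.7  5.1] M [-0.314  0.582  0.061] t 15.325 [0.6516 0.0765 0.2556] j7 -0.276
```

>>> send_rows(moves=[0, 0, 0, 1, 0, 0, 0, 2])

```text
clock: 15.58
tcp_pos: [0.6516, 0.0765, 0.2556]
orientation: [2.102, 2.332, 0.001]
contact_force: [-2.2, -1.5, 4.9]
grip_width: 0.0182
```

```bash
python3 m.py
```

```text
yaw 5.93 F [-2.2 -1.5  4.9] M [-0.383  0.566  0.034] t 15.575 [0.6516 0.0765 0.2556] j7 -0.308
```

>>> send_rows(moves=[0, 0, 0, 1, 0, 0, 0, 2])

```text
clock: 15.82
tcp_pos: [0.6516, 0.0765, 0.2556]
orientation: [2.143, 2.295, 0.002]
contact_force: [-1.6, -1.4, 4.2]
grip_width: 0.0189
```

```bash
python3 m.py
```

```text
yaw 3.92 F [-1.6 -1.4  4.2] M [-0.385  0.541  0.133] t 15.825 [0.6516 0.0765 0.2556] j7 -0.34
```

>>> send_rows(moves=[0, 0, 0, 1, 0, 0, 0, 2])

```text
clock: 16.08
tcp_pos: [0.6516, 0.0764, 0.2556]
orientation: [2.183, 2.257, 0.002]
contact_force: [-1.6, -1.8, 6.2]
grip_width: 0.0188
```

```bash
python3 m.py
```

```text
yaw 1.92 F [-1.6 -1.8  6.2] M [-0.434  0.497  0.084] t 16.075 [0.6516 0.0764 0.2556] j7 -0.372
```

>>> send_rows(moves=[0, 0, 0, 1, 0, 0, 0, 2])

```text
clock: 16.32
tcp_pos: [0.6516, 0.0764, 0.2556]
orientation: [2.222, 2.218, 0.002]
contact_force: [-1.7, -1.2, 5.6]
grip_width: 0.019
```

```bash
python3 m.py
```

```text
yaw -0.08 F [-1.7 -1.2  5.6] M [-0.376  0.461  0.121] t 16.325 [0.6516 0.0764 0.2556] j7 -0.404
```

>>> send_rows(moves=[0, 0, 0, 1, 0, 0, 0, 2])

```text
clock: 16.58
tcp_pos: [0.6517, 0.0763, 0.2555]
orientation: [2.26, 2.179, 0.002]
contact_force: [-1.7, -1.0, 5.5]
grip_width: 0.019
```

```bash
python3 m.py
```

```text
yaw -2.08 F [-1.7 -1.   5.5] M [-0.366  0.437  0.098] t 16.575 [0.6517 0.0763 0.2555] j7 -0.436
```

>>> send_rows(moves=[0, 0, 0, 1, 0, 0, 0, 2])

```text
clock: 16.82
tcp_pos: [0.6517, 0.0763, 0.2556]
orientation: [2.298, 2.14, 0.002]
contact_force: [-1.2, -1.7, 4.7]
grip_width: 0.0191
```

```bash
python3 m.py
```

```text
yaw -4.08 F [-1.2 -1.7  4.7] M [-0.457  0.41   0.138] t 16.825 [0.6517 0.0763 0.2556] j7 -0.468
```

>>> send_rows(moves=[0, 0, 0, 1, 0, 0, 0, 2])

```text
clock: 17.08
tcp_pos: [0.6517, 0.0763, 0.2556]
orientation: [2.335, 2.099, 0.002]
contact_force: [-1.2, -1.6, 5.4]
grip_width: 0.019
```

```bash
python3 m.py
```

```text
yaw -6.09 F [-1.2 -1.6  5.4] M [-0.426  0.443  0.099] t 17.075 [0.6517 0.0763 0.2556] j7 -0.5
```

>>> send_rows(moves=[0, 0, 0, 1, 0, 0, 0, 2])

```text
clock: 17.32
tcp_pos: [0.6517, 0.0763, 0.2556]
orientation: [2.371, 2.058, 0.002]
contact_force: [-1.3, -1.1, 4.6]
grip_width: 0.0188
```

```bash
python3 m.py
```

```text
yaw -8.09 F [-1.3 -1.1  4.6] M [-0.43   0.426  0.07 ] t 17.325 [0.6517 0.0763 0.2556] j7 -0.532
```

>>> send_rows(moves=[0, 0, 0, 1, 0, 0, 0, 2])

```text
clock: 17.58
tcp_pos: [0.6517, 0.0762, 0.2556]
orientation: [2.407, 2.016, 0.002]
contact_force: [-1.7, -1.7, 5.1]
grip_width: 0.0188
```

```bash
python3 m.py
```

```text
yaw -10.09 F [-1.7 -1.7  5.1] M [-0.48   0.396  0.107] t 17.575 [0.6517 0.0762 0.2556] j7 -0.564
```

>>> send_rows(moves=[0, 0, 0, 1, 0, 0, 0, 2])

```text
clock: 17.82
tcp_pos: [0.6517, 0.0762, 0.2556]
orientation: [2.441, 1.974, 0.002]
contact_force: [-1.6, -2.5, 5.2]
grip_width: 0.0187
```

```bash
python3 m.py; python3 - <<'E'
from h import *
from bench import r
f=r.grab_frame("scene");crop(f,220,140,100,110,"pics/s6.png",6)
E
```

```text
yaw -12.09 F [-1.6 -2.5  5.2] M [-0.528  0.339  0.108] t 17.825 [0.6517 0.0762 0.2556] j7 -0.596
```

View pics/s6.png

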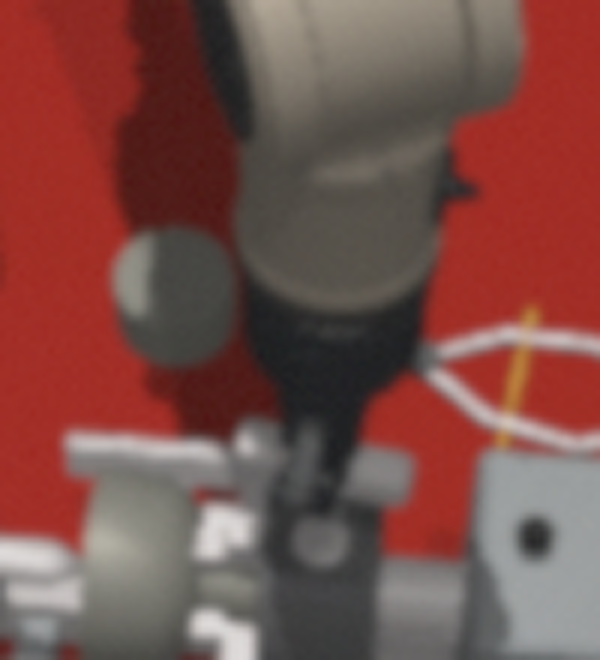

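The picture shows the key seated on the screw at (322,540). Its T-grip runs from (250,455) to (410,478), so it follows the hand. Continuing to turn.

>>> send_rows(moves=[0, 0, 0, 1, 0, 0, 0, 2])

```text
clock: 18.12
tcp_pos: [0.6518, 0.0761, 0.2555]
orientation: [2.475, 1.931, 0.002]
contact_force: [-1.1, -2.0, 4.7]
grip_width: 0.0189
```

```bash
python3 m.py
```

```text
yaw -14.09 F [-1.1 -2.   4.7] M [-0.576  0.33   0.138] t 18.125 [0.6518 0.0761 0.2555] j7 -0.628
```

>>> send_rows(moves=[0, 0, 0, 1, 0, 0, 0, 2])

```text
clock: 18.38
tcp_pos: [0.6518, 0.0761, 0.2556]
orientation: [2.509, 1.887, 0.002]
contact_force: [-2.1, -1.9, 4.7]
grip_width: 0.019
```

```bash
python3 m.py
```

```text
yaw -16.09 F [-2.1 -1.9  4.7] M [-0.576  0.275  0.148] t 18.375 [0.6518 0.0761 0.2556] j7 -0.661
```

>>> send_rows(moves=[0, 0, 0, 1, 0, 0, 0, 2])

```text
clock: 18.62
tcp_pos: [0.6518, 0.076, 0.2556]
orientation: [2.541, 1.843, 0.002]
contact_force: [-0.7, -1.7, 6.4]
grip_width: 0.019
```

```bash
python3 m.py
```

```text
yaw -18.1 F [-0.7 -1.7  6.4] M [-0.582  0.334  0.131] t 18.625 [0.6518 0.076  0.2556] j7 -0.693
```

>>> send_rows(moves=[0, 0, 0, 1, 0, 0, 0, 2])

```text
clock: 18.88
tcp_pos: [0.6518, 0.076, 0.2556]
orientation: [2.573, 1.798, 0.002]
contact_force: [-1.8, -1.7, 5.0]
grip_width: 0.0191
```

```bash
python3 m.py
```

```text
yaw -20.1 F [-1.8 -1.7  5. ] M [-0.556  0.397  0.142] t 18.875 [0.6518 0.076  0.2556] j7 -0.725
```

>>> send_rows(moves=[0, 0, 0, 1, 0, 0, 0, 2])

```text
clock: 19.12
tcp_pos: [0.6518, 0.076, 0.2556]
orientation: [2.604, 1.753, 0.002]
contact_force: [-0.3, -2.1, 4.8]
grip_width: 0.0189
```

```bash
python3 m.py
```

```text
yaw -22.09 F [-0.3 -2.1  4.8] M [-0.639  0.296  0.281] t 19.125 [0.6518 0.076  0.2556] j7 -0.757
```

>>> send_rows(moves=[0, 0, 0, 0])

```text
clock: 19.25
tcp_pos: [0.6518, 0.0759, 0.2556]
orientation: [2.603, 1.754, 0.002]
contact_force: [-0.9, -2.9, 5.3]
grip_width: 0.019
```

```bash
python3 m.py
```

```text
yaw -22.06 F [-0.9 -2.9  5.3] M [-0.604  0.334  0.239] t 19.25 [0.6518 0.0759 0.2556] j7 -0.756
```

>>> send_rows(moves=[0, 0, 0, 0.3])

```text
clock: 19.38
tcp_pos: [0.6518, 0.076, 0.2556]
orientation: [2.608, 1.747, 0.002]
contact_force: [-0.7, -1.6, 5.5]
grip_width: 0.0184
```

```bash
python3 m.py
```

```text
yaw -22.35 F [-0.7 -1.6  5.5] M [-0.612  0.328  0.229] t 19.375 [0.6518 0.076  0.2556] j7 -0.761
```

>>> send_rows(moves=[0, 0, 0, 0.5])

```text
clock: 19.5
tcp_pos: [0.6518, 0.0759, 0.2556]
orientation: [2.616, 1.736, 0.002]
contact_force: [-1.2, -2.0, 5.4]
grip_width: 0.0188
```

```bash
python3 m.py
```

```text
yaw -22.86 F [-1.2 -2.   5.4] M [-0.634  0.336  0.234] t 19.5 [0.6518 0.0759 0.2556] j7 -0.769
```

>>> send_rows(moves=[0, 0, 0, 0.5])

```text
clock: 19.62
tcp_pos: [0.6518, 0.0759, 0.2555]
orientation: [2.623, 1.724, 0.002]
contact_force: [-2.0, -1.9, 5.4]
grip_width: 0.019
```

```bash
python3 m.py
```

```text
yaw -23.36 F [-2.  -1.9  5.4] M [-0.624  0.362  0.294] t 19.625 [0.6518 0.0759 0.2555] j7 -0.777
```

>>> send_rows(moves=[0, 0, 0, 0.5])

```text
clock: 19.75
tcp_pos: [0.6518, 0.0759, 0.2556]
orientation: [2.631, 1.713, 0.002]
contact_force: [-1.0, -1.9, 5.2]
grip_width: 0.0189
```

```bash
python3 m.py
```

```text
yaw -23.85 F [-1.  -1.9  5.2] M [-0.741  0.327  0.274] t 19.75 [0.6518 0.0759 0.2556] j7 -0.785
```

>>> send_rows(moves=[0, 0, 0, 0])

```text
clock: 19.88
tcp_pos: [0.6518, 0.0759, 0.2556]
orientation: [2.63, 1.713, 0.002]
contact_force: [-0.5, -2.3, 5.4]
grip_width: 0.0189
```

```bash
python3 m.py
```

```text
yaw -23.84 F [-0.5 -2.3  5.4] M [-0.659  0.345  0.258] t 19.875 [0.6518 0.0759 0.2556] j7 -0.785
```

>>> send_rows(moves=[0, 0, 0, 0.7, 0, 0, 0, 0.7])

```text
clock: 20.12
tcp_pos: [0.6518, 0.0759, 0.2556]
orientation: [2.641, 1.697, 0.002]
contact_force: [-1.5, -2.2, 4.7]
grip_width: 0.0186
```

```bash
python3 m.py
```

```text
yaw -24.54 F [-1.5 -2.2  4.7] M [-0.652  0.292  0.379] t 20.125 [0.6518 0.0759 0.2556] j7 -0.796
```

>>> send_rows(moves=[0, 0, 0, 0.5, 0, 0, 0, 0.5])

```text
clock: 20.38
tcp_pos: [0.6518, 0.0759, 0.2556]
orientation: [2.648, 1.686, 0.002]
contact_force: [-0.8, -2.4, 5.7]
grip_width: 0.0185
```

```bash
python3 m.py; python3 m.py
```

```text
yaw -25.03 F [-0.8 -2.4  5.7] M [-0.681  0.325  0.354] t 20.375 [0.6518 0.0759 0.2556] j7 -0.804
yaw -25.03 F [-0.8 -2.4  5.7] M [-0.681  0.325  0.354] t 20.375 [0.6518 0.0759 0.2556] j7 -0.804
```

The twist has risen steadily from the 0.1 N m drag to about 0.36 N m, so this is the bite. I'll back off into the slack and lift straight out.

>>> send_rows(moves=[0, 0, 0, -3, 0, 0, 0, -6, 0, 0, 0, -9, 0, 0, 0, -10])

```text
clock: 20.88
tcp_pos: [0.6519, 0.0763, 0.2556]
orientation: [2.492, 1.91, 0.003]
contact_force: [-0.0, -1.7, 5.3]
grip_width: 0.019
```

```bash
python3 m.py
```

```text
yaw -15.04 F [-0.  -1.7  5.3] M [-0.482  0.166 -0.065] t 20.875 [0.6519 0.0763 0.2556] j7 -0.644
```

>>> send_rows(moves=[0, 0, -2, 0, 0, 0, -5, 0, 0, 0, -10, 0, 0, 0, -16, 0])

```text
clock: 21.38
tcp_pos: [0.6501, 0.0774, 0.2708]
orientation: [-2.491, -1.911, 0.002]
contact_force: [0.4, 0.8, -2.5]
grip_width: 0.019
```

```bash
python3 m.py
```

```text
yaw -15.01 F [ 0.4  0.8 -2.5] M [0.067 0.022 0.008] t 21.375 [0.6501 0.0774 0.2708] j7 -0.638
```

>>> send_rows(moves=[0, 0, -15, 0, 0, 0, -35, 0, 0, 0, -50, 0, 0, 0, -55, 0, 0, 0, -55, 0])

```text
clock: 22.0
tcp_pos: [0.6507, 0.077, 0.326]
orientation: [2.493, 1.912, 0.0]
contact_force: [-0.2, -0.7, -2.8]
grip_width: 0.0187
```

```bash
python3 - <<'E'
from h import *
from bench import r
o=r.get_obs();goto(o,[.452,-.3266,.326],4);print(o["contact_force"],o["grip_width"],o["joints"])
f=r.grab_frame("scene");crop(f,220,120,100,120,"pics/s7.png",5)
p=o["tcp_pos"]
for q in (p-[0,0,.0676],p+[0,0,.0187+.012]):
    u=proj(f,q);print((u[0]-220+.5)*5-.5,(u[1]-120+.5)*5-.5)
E
```

```text
shift [-4.413e+02 -8.740e+01 -1.000e-01] tool y yaw -15.01 turn -19.013177689076656 tilt [ 1.e-04  0.e+00 -1.e+00]
[-0.164171   -0.69153008 -2.76628195] 0.018733549957304925 [ 0.10676584  0.41580054 -0.45141178  1.46290465  0.18369431  1.3047156
 -0.62148409]
270.1681566503994 500.26688158613865
274.6762296387082 404.7299333833322
```

View pics/s7.png

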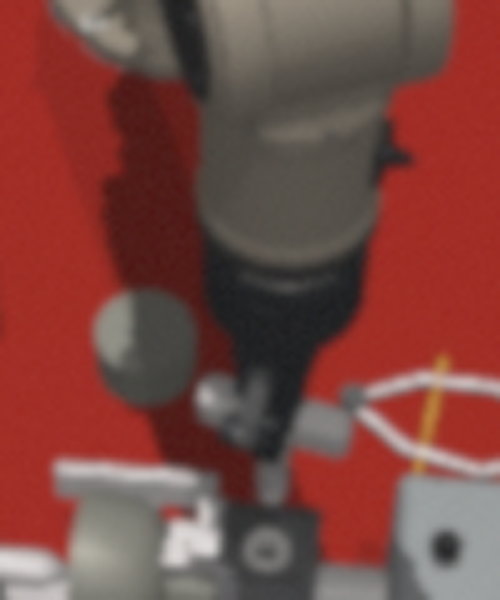

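The key came out upright, with its foot at about (270,498) against (270,500) predicted. The socket is clear at (267,548). Travelling back to the tool block.

>>> send_rows(moves=[-25, -5, 0, -1, -80, -16, 0, -4, -140, -28, 0, -7, -200, -40, 0, -10, -260, -51, 0, -13, -320, -63, 0, -16, -375, -74, 0, -18, -410, -81, 0, -19])

```text
clock: 23.05
tcp_pos: [0.4639, -0.301, 0.325]
orientation: [-2.145, -2.293, 0.002]
contact_force: [0.4, 0.5, -3.8]
grip_width: 0.0188
```

>>> send_rows(moves=[0, 0, 0, 0, 0, 0, 0, 0])

```text
clock: 23.3
tcp_pos: [0.4664, -0.2973, 0.3253]
orientation: [-2.142, -2.297, -0.001]
contact_force: [1.0, 0.3, -2.7]
grip_width: 0.0186
```

```bash
python3 - <<'E'
from h import *
from bench import r
o=r.get_obs();goto(o,[.452,-.3266,.15],4);print(o["contact_force"],o["grip_width"],o["joints"],o["tcp_pos"])
E
```

```text
shift [-28.4 -16.4 175.2] tool y yaw 4.01 turn 0.005409968170198454 tilt [-5.0e-04  1.2e-03 -1.0e+00]
[ 1.00379335  0.29928583 -2.71587725] 0.018576757041575916 [ 0.74205698  0.22131493 -0.34070891  1.71067984  0.07717303  1.22385427
  0.45260119] [ 0.46642995 -0.29728068  0.32525875]
```

Now above the block. I'll align over the hole with the foot about 15 mm above its mouth (TCP 0.143).

>>> send_rows(moves=[-15, -8, 0, 0, -28.5, -16.5, 20, 0, -28.5, -16.5, 60, 0, -28.5, -16.5, 105, 0, -28.5, -16.5, 150, 0, -28.5, -16.5, 175, 0, -28.5, -16.5, 182, 0, -28.5, -16.5, 182, 0])

```text
clock: 24.3
tcp_pos: [0.4523, -0.3279, 0.1442]
orientation: [2.142, 2.297, 0.0]
contact_force: [-0.3, 0.2, -2.3]
grip_width: 0.0188
```

>>> send_rows(moves=[0, 0, 0, 0, 0, 0, 0, 0])

```text
clock: 24.55
tcp_pos: [0.4525, -0.3282, 0.145]
orientation: [2.141, 2.296, 0.0]
contact_force: [-0.2, -0.5, -3.4]
grip_width: 0.019
```

```bash
python3 - <<'E'
from h import *
from bench import r
o=r.get_obs();goto(o,[.452,-.3266,.15],4);print(o["contact_force"],o["grip_width"],o["tcp_pos"])
f=r.grab_frame("scene");crop(f,130,150,70,70,"pics/s8.png",8)
p=o["tcp_pos"]
for q in (p-[0,0,.0676],[.4523,-.3272,.06],[.452,-.3266,.06]):
    u=proj(f,q);print((u[0]-130+.5)*8-.5,(u[1]-150+.5)*8-.5)
E
```

```text
shift [ 1.6 -0.4 -5. ] tool y yaw 3.98 turn -0.017760616198941648 tilt [ 0.0017 -0.0013 -1.    ]
[-0.22613874 -0.54000326 -3.35740967] 0.019016365165295795 [ 0.45250947 -0.32815729  0.14498883]
205.20326616669195 334.03934349738574
216.7323769265331 355.8616024419887
218.23652695808278 355.32181528396677
```

View pics/s8.png

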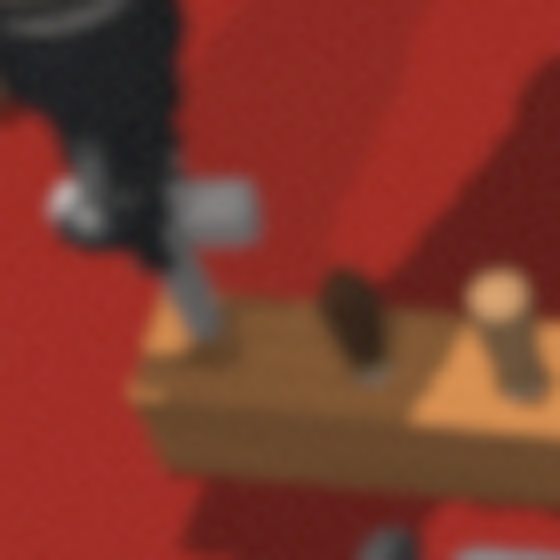

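>>> send_rows(moves=[1.3, -0.3, 0, 0, 1.3, -0.3, 4, 0, 1.3, -0.3, 10, 0, 1.3, -0.3, 14, 0, 1.3, -0.3, 14, 0])

```text
clock: 25.22
tcp_pos: [0.4512, -0.3262, 0.1292]
orientation: [-2.142, -2.297, 0.0]
contact_force: [-0.0, 0.3, -2.9]
grip_width: 0.019
```

```bash
python3 m.py
```

```text
yaw 3.98 F [-0.   0.3 -2.9] M [ 0.    -0.005  0.017] t 25.225 [ 0.4512 -0.3262  0.1292] j7 0.435
```

>>> send_rows(moves=[0, 0, 2, 0, 0, 0, 4, 0, 0, 0, 5, 0])

```text
clock: 25.6
tcp_pos: [0.4515, -0.3264, 0.1247]
orientation: [-2.143, -2.297, 0.0]
contact_force: [0.4, 0.2, -3.2]
grip_width: 0.0185
```

```bash
python3 m.py
```

```text
yaw 3.99 F [ 0.4  0.2 -3.2] M [-0.005 -0.038  0.048] t 25.6 [ 0.4515 -0.3264  0.1247] j7 0.432
```

>>> send_rows(moves=[0, 0, 3, 0, 0, 0, 6, 0, 0, 0, 9, 0, 0, 0, 11, 0])

```text
clock: 26.1
tcp_pos: [0.4514, -0.3264, 0.1135]
orientation: [-2.143, -2.297, 0.0]
contact_force: [-1.0, 0.6, -2.4]
grip_width: 0.0186
```

```bash
python3 m.py
```

```text
yaw 3.98 F [-1.   0.6 -2.4] M [ 0.011 -0.035 -0.043] t 26.1 [ 0.4514 -0.3264  0.1135] j7 0.426
```

>>> send_rows(moves=[0, 0, 3, 0, 0, 0, 6, 0, 0, 0, 8, 0])

```text
clock: 26.48
tcp_pos: [0.4514, -0.3264, 0.1056]
orientation: [-2.143, -2.297, -0.0]
contact_force: [0.0, 0.5, -2.3]
grip_width: 0.0191
```

```bash
python3 m.py
```

```text
yaw 3.98 F [ 0.   0.5 -2.3] M [-0.     0.04   0.045] t 26.475 [ 0.4514 -0.3264  0.1056] j7 0.421
```

The shank is in the hole with no contact. Going on to the floor, expected at TCP about 0.0776.

>>> send_rows(moves=[0, 0, 6, 0, 0, 0, 12, 0, 0, 0, 18, 0, 0, 0, 23, 0, 0, 0, 25, 0])

```text
clock: 27.1
tcp_pos: [0.4513, -0.3263, 0.0803]
orientation: [-2.142, -2.297, 0.0]
contact_force: [0.8, 0.9, -2.0]
grip_width: 0.0187
```

```bash
python3 m.py
```

```text
yaw 3.98 F [ 0.8  0.9 -2. ] M [ 0.046  0.008 -0.006] t 27.1 [ 0.4513 -0.3263  0.0803] j7 0.407
```

>>> send_rows(moves=[0, 0, 1, 0, 0, 0, 2, 0, 0, 0, 3, 0])

```text
clock: 27.48
tcp_pos: [0.4516, -0.3265, 0.0779]
orientation: [2.143, 2.297, 0.0]
contact_force: [-0.3, -0.1, -2.9]
grip_width: 0.019
```

```bash
python3 m.py
```

```text
yaw 3.98 F [-0.3 -0.1 -2.9] M [-0.041  0.064 -0.038] t 27.475 [ 0.4516 -0.3265  0.0779] j7 0.405
```

>>> send_rows(moves=[0, 0, 0.7, 0, 0, 0, 0.7, 0])

```text
clock: 27.72
tcp_pos: [0.4517, -0.3266, 0.0776]
orientation: [2.143, 2.297, -0.0]
contact_force: [-1.6, 0.8, 2.8]
grip_width: 0.0186
```

>>> send_rows(moves=[0, 0, 0, 0, 0, 0, 0, 0, 0, 0, 0, 0, 0, 0, 0, 0, 0, 0, 0, 0, 0, 0, 0, 0, 0, 0, 0, 0, 0, 0, 0, 0], hand=0)

```text
clock: 28.72
tcp_pos: [0.4515, -0.3264, 0.0771]
orientation: [-2.143, -2.297, 0.0]
contact_force: [-0.8, -0.8, 0.0]
grip_width: 0.0856
```

```bash
python3 m.py
```

```text
yaw 3.98 F [-0.8 -0.8  0. ] M [ 0.026  0.073 -0.018] t 28.725 [ 0.4515 -0.3264  0.0771] j7 0.404
```

Contact with the floor came at the original height, and the key is released. Retreating straight up and then away to the side.

>>> send_rows(moves=[0, 0, -10, 0, 0, 0, -30, 0, 0, 0, -60, 0, 0, 0, -100, 0, 0, 0, -140, 0, 0, 0, -170, 0, 0, 0, -180, 0])

```text
clock: 29.6
tcp_pos: [0.4524, -0.3269, 0.2597]
orientation: [2.14, 2.294, 0.001]
contact_force: [-0.2, -0.1, -0.6]
grip_width: 0.0854
```

>>> send_rows(moves=[-30, 0, 0, 0, -80, 0, 0, 0, -130, 0, 0, 0, -180, 0, 0, 0, -220, 0, 0, 0, -240, 0, 0, 0, -240, 0, 0, 0])

```text
clock: 30.48
tcp_pos: [0.4669, -0.5669, 0.2551]
orientation: [-2.144, -2.293, 0.001]
contact_force: [-0.1, -0.7, -0.9]
grip_width: 0.0854
```

```bash
python3 - <<'E'
from h import *
from bench import r
d={n:r.grab_frame(n) for n in("scene","top")}
pickle.dump(d,open("f9.pkl","wb"))
crop(d["top"],290,190,80,60,"pics/t9.png",10)
crop(d["scene"],135,170,80,60,"pics/s9.png",10)
E
python3 m.py
```

```text
yaw 4.02 F [0.7 0.7 0.2] M [ 0.027 -0.084 -0.057] t 30.575 [ 0.4682 -0.5646  0.2561] j7 0.773
```

View pics/t9.png

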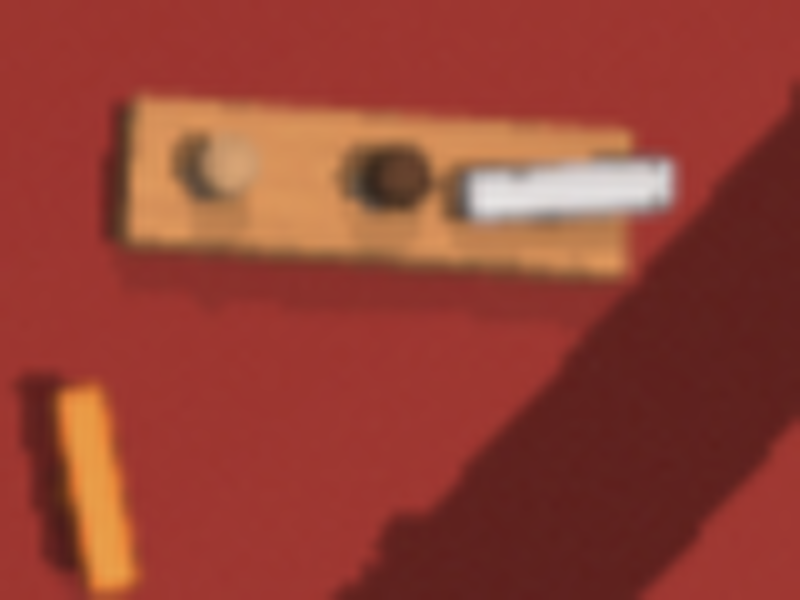

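View pics/s9.png

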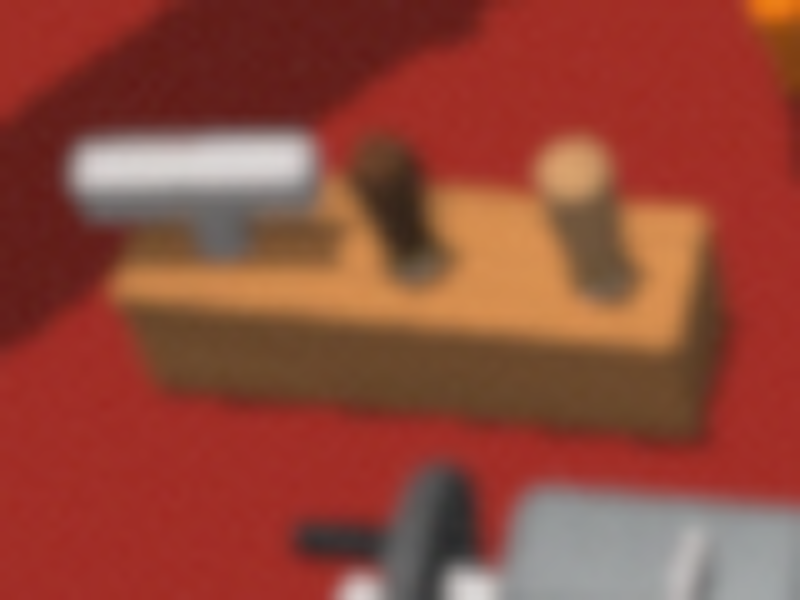

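Both pictures show the key standing in its hole as at the start. Its grip ends are at (467,195) and (672,183) in the top view, and the chisel and gouge haven't moved. Last, a look at the screw end to confirm it turned.

```bash
python3 - <<'E'
from h import *
a=pickle.load(open("f0.pkl","rb"));b=pickle.load(open("f9.pkl","rb"))
A=[]
for d in(a,b):
    A.append(cv2.resize(d["top"]["img"][143:163,230:256,::-1],None,fx=15,fy=15,interpolation=cv2.INTER_CUBIC))
cv2.imwrite("pics/cmp.png",np.hstack(A))
E
```

```text
(no output)
```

View pics/cmp.png

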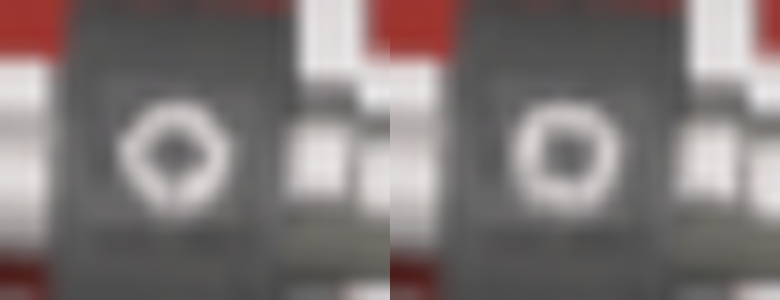

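The socket hole was a diamond before (175,155) and is now nearly square and slightly turned (567,155), which fits about 60° of clockwise turn. Handing in.

```bash
python3 -c "
from bench import r
print(r.hand_in())"
```

```text
the job is handed in; nothing more can be done
None
```

I tightened the chuck, put the key back in its own hole in the tool block and handed the job in at about 31 s. No verdict was reported.

- **Seating:** I pressed the key with about 4 to 8 N and turned it clockwise. It began to enter near 48° yaw and went home after 11.4 mm of travel, against the nominal 12 mm.
- **Tightening:** I turned it clockwise about 60° of screw. The drag stayed near 0.10 N m, then rose to 0.35–0.38 N m, which I took as the bite. The rise was gradual over about 4° rather than sudden. The peak reading of 0.38 is slightly above the 0.25–0.35 suggested and below the 0.45 limit, with noise of about ±0.03.
- **Return:** I backed off into the slack and lifted the key out. It met the floor of its hole at the same height as at the start, and I released it there.
- **Last checks:** The final pictures show the key standing as it did at the start, with the chisel, gouge and orange look-alike where they were. The socket square has visibly turned. The hand is clear and touching nothing. I did not compare the other bystanders one by one, but nothing came near them.

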